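# Hook a circuit board under its rail and snap it into the instrument

### The arm

A 7-joint arm with a two-finger parallel gripper is mounted at the origin on the work surface. World frame = base frame: x ahead of the robot, y to its left, z up, the work surface at z = 0. Lengths are in m, angles in rad, forces in N, time in s.
With the tool pointing down it reaches from about 0.35 to 0.9 m from the base axis. Payload 8.1 kg.
Tool frame: the origin (TCP) lies midway between the tips of the shut fingers; the grasp point (between the pads) lies 19 mm behind it; z points along the fingers, x is the direction in which the jaws open and shut, and the axes are right-handed (so a half turn about z gives the same grasp; the last joint's range is limited). The gripper opens to 92 mm and grips with 3 to 60 N. Pads are 19 mm wide; open, the fingers measure 130 mm over their backs; the gripper's body (75 mm by 190 mm) begins 47 mm behind the grasp point.
Start: joints at [-1.266, 0.434, 0.025, 1.573, -0.012, 1.134, -0.075], TCP at [0.248, 0.574, 0.227] pointing down, gripper open.
Joint ranges: [-2.62, 2.62], [-0.44, 2.09], [-1.27, 1.32], [0.08, 2.57], [-1.32, 4.46], [0.12, 2], [-2.74, 2.74]. Speed limits (rad/s): [2.22, 2.22, 3.01, 3.01, 3.14, 3.14, 3.14].

### API

Orientations are given as a rotation vector (axis times angle).
In Python, from cell import arm gives the robot as it stands.
- The arm moves only by the tool jog_arm, never from a script. Its argument "commands" is a list of rows, each an object with "translation": the shift along the tool's x, y, z in mm, a list of three; "turn": the turn, a rotation vector about the tool's x, y, z in rad, a list of three. A call has 1 to 12 rows; each row is the pose to reach, as a shift and turn from the pose commanded when the call began, along the tool's axes at that moment; what a row does not reach only later rows make up. A row lasts 1/12 s, in which the tool goes at most 41.7 mm and 7.16 degrees, less where a joint would pass 70% of its speed; a pose out of reach is approached as far as the arm can. A call with a gripper value outside its range is refused whole. "claw" is the closure, from -1 (fully open) to 1 (shut), so that 0 is half open, set as the call begins (left out, the last holds). The fingers move at their own pace and stop on an object; "grip_force" is the grip in N (left out, the last holds). Time passes only in rows, so rows that repeat a pose let the fingers close. It gives the time, the measured TCP pose, the force and the opening at its end, in the units of the state.
- arm.observe(): the state, without advancing time (a new reading comes with each control period).
- arm.get_image(name): name is "side" or "top"; returns the picture (420x560x3 uint8, blue, green, red); there is no depth.
- arm.camera_info(name): a dict with "vertical_fov" (degrees; the focal length in pixels is half the picture's height over the tangent of half this angle, whatever the lens; pixels are square), "cx", "cy" (the principal point, pixels), "eye" and "rotation" of the camera in the world. Camera axes: x right, y up, looking along -z (the intrinsics and any distortion apply to the point x, -y, -z); pixel columns grow to the right and rows downward; lengths in m; the calibration is good to about 2 mm. A picture is of the moment at which its call begins. camera_info takes no time and is no camera call.
- arm.sign_off(): hands the job in, once; it reports no verdict.
Trained networks look in the newest picture that a camera, given by its name, has taken for a name from the list of things; names that differ only in an ending like _2 or _b are one class to them, and where a whole thing is asked for, a point or a joint stands for the part that bears it (a point fixed in the world has none). Each returns a list of dicts, best first, with "confidence" (0 to 1); they miss things now and then, are a little off and sometimes report something else, mostly with a low value. They report only what shows in the picture. A call takes as long as a camera call.
- arm.trace(camera, query): "region" (420x560 bool, what is visible of it) and "box" ([left, top, width, height] in pixels, round what is visible of it).
- arm.landmark_of(camera, query): "at" ([column, row] in pixels: a listed point, or the origin of a listed thing).
The state is a dict: "clock": time; "joints": joint angles; "dq": joint speeds; "joint_efforts": joint torques, N m; "position": TCP position; "ee_rot": TCP orientation; "force": force on the tool from outside, world axes, zero at the start; "ft_torque": the same for the moment, N m; "width": opening from 0.0 (shut) to 1.0 (fully open).
Only numpy, scipy, OpenCV 4.12 (cv2) and the standard library are available. Lean on these libraries where they do the work, as an engineer would, in place of code of your own. Each camera call takes 0.05 s, during which the arm holds its last target. There are 200 camera calls.

### The job

Fit the loose circuit board into the empty bay of the opened instrument: tilt it and hook its bare aluminium edge under the dark lip of the rail, all the way in to its back stop, lay its other edge on the orange spring catch and let go of it. Then press that edge down with the fingertips until the catch snaps shut over it and the board lies flat on its seats. Be gentle, do not force the board against the instrument, and leave everything else on the bench where it is.

Things in the scene. Friction and masses are not known exactly. Their poses are not given: they have to be found in the camera images.
- chassis: Opened instrument, fixed, on four screw feet that raise it by 0 to 12 mm: aluminium tray 230 (x) by 290 (y) mm, walls 48 mm high, grey front panel on its +x side 58 mm high. Origin: centre of its underside, z up. A transformer and a supply board (tops under 48 mm) fill its -y half, the empty bay its +y half. 
- bay (a point): Middle of the bay at seat height: 20 mm above, 55 mm to +y and 12 mm to -x of the chassis origin, axes as the chassis. The board mount (hook rail at its -x end, catch at its +x end) is clamped here through slots and sits up to 14 mm to -x or +x of this point; not reported: feel for its back stop, or look. Mount figures below are from the mount's own middle, z from its seats.
- rail_seat (a point): A point in the bay at x -45 mm, z 0 from point bay, over the hook rail. In mount mm: rail seat (z 0) x -69.5 to -8.5; back stop face x -66.5; dark lip, underside z 8, out to x -57.5, then turned up 38 degrees to x -52.5, z 13; cheeks at y +-59, 10 high. At 15 degrees of tilt the edge slides in right to the back stop; much over 20 it jams. Axes as the chassis.
- catch (a joint): Orange spring catch, 32 mm wide: 0 = closed, to 0.009 m pushed back to +x (spring 5 N at 0, 7.5 N at 5 mm). In mount mm: nose tip x 60.5, y 0, underside z 7, sloping up to x 65.5, z 18, then flat. The butted board's edge rests on the slope 10 to 17 mm above home (4 to 8 degrees); 8 to 16 N drives it past and the catch snaps over. Over 3 mm short of the stop it sits on the flat top, stuck.
- board: Loose circuit board, 0.2 to 0.45 kg, lying component side up on the blue mat: aluminium plate 130 (x) by 112 (y) by 4 mm, green board 1.6 mm thick on it from x -50 to +65. Origin: centre of its underside; x runs from hook edge to press edge, z up. Parts up to 20 mm high stand at the corners (|x| 33 to 46, |y| 35 to 53) and 12 mm high at x -38; beyond x +30, |y| under 35 is bare.
- heatsink (a point): Centre of the dark finned heatsink in the board's middle, 50 (x) by 36 (y) mm, 22.6 mm above the board's underside, its top 17 mm higher: grasp it here across board y; 15 mm and more are clear around it. Axes as the board.
- hook_edge (a point): Middle of the board's bare aluminium edge (board x -65 mm, 2 mm above its underside), which goes under the lip; axes as the board.
- press_edge (a point): Point on the board's top face near its other edge, with the copper strip (board x +55 mm, y 0, 5.6 mm above its underside): press here. Axes as the board.
- underside (a point): Centre of the board's underside; axes as the board. Home in mount mm: x 0 (play +-1.5), y 0 (+-3), z 0, its x along the chassis x, resting on the rail seat and on two seats at x 44 to 66 (end stops 5 high at x 66.5, side guides 8 high at y +-62).
- mat: Blue mat 240 x 210 x 4 mm under the board, fixed. Origin: centre of its underside.
- screwdriver: Red-handled screwdriver, 180 mm, lying just beyond the mat; leave alone.
- tweezers: Steel tweezers, 125 mm, lying on the +x strip of the mat; leave alone.
- handheld_meter: Yellow handheld meter 150 x 75 x 40 mm, lying to the left; leave alone.
- solder_reel: Metal solder reel, 60 mm across, 42 mm high, to the right; leave alone.
- cleaner_bottle: White bottle, 52 mm across, 130 mm high, to the left; leave alone.
- screw_bin: Blue open bin 100 x 130 x 50 mm, to the right; leave alone.

How it is judged:
By the outcome, as a careful person would: the job done as asked, in the order asked, and still so for the second after the job is handed in, with the robot touching nothing.
It also fails if it takes over 58 s, if anything falls off the work surface, if the arm or the gripper's body presses on something with over 40 N, if the wrist force passes 120 N, or if a joint passes its speed limit or range.

## Working session

There is one attempt and no reset: what is moved stays moved. The work goes in short steps, Python scripts to look and compute and a tool call to move; the robot and the scene stay as the last step left them, time stands still between calls to the robot, and variables do not carry over. Pictures are saved under pics/ and viewed, about 8 in all and at most 12, crops included, and the job is handed in when it is done.

Besides the shell and the picture viewer there is one more tool, called after "Emit:" as name(argument=value, ...), one argument or row to a line, values as JSON. jog_arm: Moves the arm, as the interface text tells. Its arguments: {"type":"object","properties":{"commands":{"type":"array","items":{"type":"object","properties":{"translation":{"type":"array","items":{"type":"number"}},"turn":{"type":"array","items":{"type":"number"}}}}},"claw":{"type":"number"},"grip_force":{"type":"number"}},"required":["commands"]}

```bash
ls; mkdir -p pics; cat > h.py <<'E'
import numpy as np,cv2
from cell import arm
from scipy.spatial.transform import Rotation as R
np.set_printoptions(precision=4,suppress=True)
E
python3 - <<'E'
from h import *
print(arm.observe())
for n in("side","top"):
    print(n,arm.camera_info(n)); cv2.imwrite(f"pics/{n}0.png",arm.get_image(n))
    for q in("board","heatsink","hook_edge","press_edge","underside","chassis","bay","rail_seat","catch","mat"):
        print(q,[(np.round(d["at"],1),round(d["confidence"],2)) for d in arm.landmark_of(n,q)[:2]])
E
```

```text
pics
{'clock': 0.0, 'joints': array([-1.2656,  0.4352,  0.025 ,  1.5741, -0.0116,  1.134 , -0.0751]), 'dq': array([ 0.0009, -0.0004,  0.0006, -0.0013, -0.0029,  0.0002,  0.001 ]), 'joint_efforts': array([  0.0003, -66.7848,   0.9852, -31.445 ,  -0.0605,   0.0428,
         0.0002]), 'position': array([0.2477, 0.5732, 0.2259]), 'ee_rot': array([ 2.6245,  1.7249, -0.002 ]), 'force': array([ 0.3119,  0.3384, -0.4246]), 'ft_torque': array([ 0.0049, -0.0609, -0.0573]), 'width': 1.0005787496404088}
side {'vertical_fov': 57.888655709644915, 'cx': 274.573855905865, 'cy': 210.51498678767945, 'eye': array([0.5356, 0.8701, 0.6499]), 'rotation': array([ 0.0173, -1.4486, -2.7115])}
board [(array([293.8, 277.3]), 0.63)]
heatsink [(array([298. , 270.8]), 0.87), (array([285.7, 192. ]), 0.41)]
hook_edge [(array([326.9, 276.6]), 0.6), (array([324.4, 168.3]), 0.25)]
press_edge [(array([274. , 280.3]), 0.67), (array([306.1, 195.9]), 0.29)]
underside [(array([301.5, 279.1]), 0.86)]
chassis [(array([283.8, 193.5]), 0.62), (array([298.8, 279.6]), 0.28)]
bay [(array([287.5, 198.2]), 0.56), (array([307.5, 195.2]), 0.22)]
rail_seat [(array([307.5, 195.3]), 0.98)]Traceback (most recent call last):
  File "<stdin>", line 6, in <module>
ValueError: it knows: bay, board, chassis, cleaner_bottle, handheld_meter, heatsink, hook_edge, mat, press_edge, rail_seat, screw_bin, screwdriver, solder_reel, tweezers, underside
```

```bash
python3 - <<'E'
from h import *
n="top"
print(n,arm.camera_info(n)); cv2.imwrite(f"pics/{n}0.png",arm.get_image(n))
for q in("heatsink","hook_edge","press_edge","underside","chassis","bay","rail_seat"):
        print(q,[(np.round(d["at"],1),round(d["confidence"],2)) for d in arm.landmark_of(n,q)[:2]])
E
```

```text
top {'vertical_fov': 56.89367239757096, 'cx': 276.4608105262211, 'cy': 211.9294577586007, 'eye': array([0.4027, 0.0213, 1.3424]), 'rotation': array([ 0.091 , -0.1216, -1.5546])}
heatsink [(array([220.6, 231.3]), 0.74)]
hook_edge [(array([222.8, 255. ]), 0.59), (array([217.9, 199.6]), 0.23)]
press_edge [(array([219.1, 217.5]), 0.73)]
underside [(array([219. , 229.9]), 0.88)]
chassis [(array([333.6, 221. ]), 0.72)]
bay [(array([317. , 224.5]), 0.71), (array([217.7, 232.2]), 0.27)]
rail_seat [(array([316. , 239.2]), 0.81)]
```

View pics/side0.png

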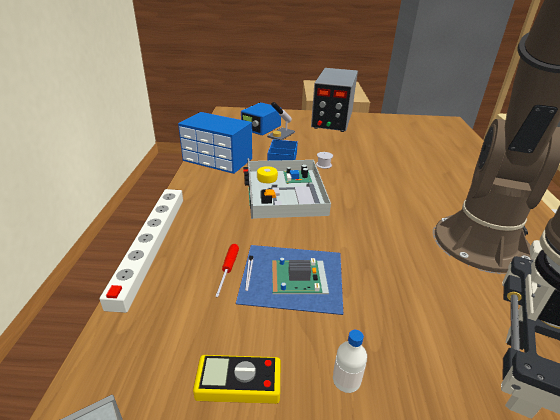

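View pics/top0.png

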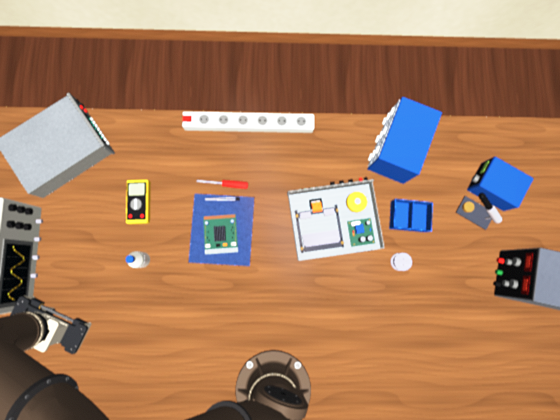

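```bash
cat >> h.py <<'E'
def cam(n):
    i=arm.camera_info(n); f=210/np.tan(np.radians(i["vertical_fov"])/2)
    return i["eye"],R.from_rotvec(i["rotation"]).as_matrix(),f,i["cx"],i["cy"]
def proj(n,P):
    e,M,f,cx,cy=cam(n); p=(np.atleast_2d(P)-e)@M
    return np.c_[cx+f*p[:,0]/-p[:,2],cy-f*p[:,1]/-p[:,2]]
def ray(n,uv):
    e,M,f,cx,cy=cam(n); d=M@np.array([(uv[0]-cx)/f,-(uv[1]-cy)/f,-1]); return e,d/np.linalg.norm(d)
def tri(a,b):
    e1,d1=ray("side",a); e2,d2=ray("top",b)
    s,t=np.linalg.lstsq(np.c_[d1,-d2],e2-e1,rcond=None)[0]
    p,q=e1+s*d1,e2+t*d2; return (p+q)/2,np.linalg.norm(p-q)
def onz(n,uv,z):
    e,d=ray(n,uv); return e+d*(z-e[2])/d[2]
E
python3 - <<'E'
from h import *
S=dict(heatsink=(298,270.8),hook=(326.9,276.6),press=(274,280.3),under=(301.5,279.1),chassis=(283.8,193.5),bay=(287.5,198.2),rail=(307.5,195.3))
T=dict(heatsink=(220.6,231.3),hook=(222.8,255),press=(219.1,217.5),under=(219,229.9),chassis=(333.6,221),bay=(317,224.5),rail=(316,239.2))
for k in S: print(k,*tri(S[k],T[k]))
def crop(n,x0,y0,w,h,s):
    im=cv2.imread(f"pics/{n}0.png")[y0:y0+h,x0:x0+w]; im=cv2.resize(im,None,fx=s,fy=s,interpolation=cv2.INTER_CUBIC)
    for k in range(0,w,10): cv2.putText(im,str(x0+k),(k*s,8),0,.3,(255,255,255),1); cv2.line(im,(k*s,0),(k*s,3),(255,255,255))
    for k in range(0,h,10): cv2.putText(im,str(y0+k),(0,k*s+4),0,.3,(255,255,255),1)
    return im
cv2.imwrite("pics/c1.png",np.hstack([crop("top",283,172,105,92,4),crop("side",240,152,95,92,4)]))
cv2.imwrite("pics/c2.png",np.hstack([crop("top",185,188,75,82,5),crop("side",235,242,80,82,5)]))
E
```

```text
heatsink [0.5116 0.1864 0.0207] 0.004339316875028125
hook [ 0.4358  0.1785 -0.0005] 0.0034431829401770325
press [ 0.5653  0.1963 -0.0065] 0.0019782617401080884
under [0.5099 0.1951 0.004 ] 0.020185028358244046
chassis [ 0.5588 -0.2042 -0.001 ] 0.0032743464244537343
bay [ 0.5444 -0.1436  0.0192] 0.004905220511806029
rail [ 0.4877 -0.1373  0.0381] 0.004670900260483178
```

View pics/c1.png

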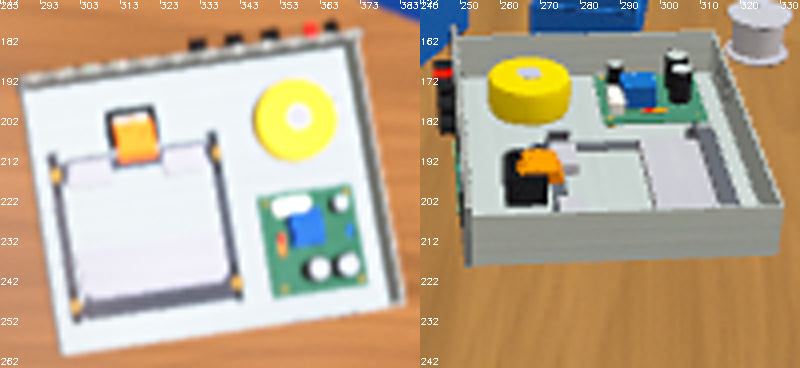

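View pics/c2.png

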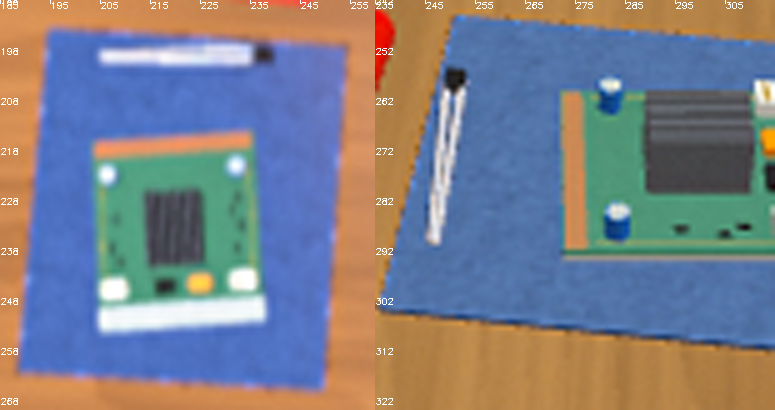

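```bash
cat > fit.py <<'E'
from h import *
from scipy.optimize import least_squares
def fit(T,S,x0,zfix=None):
    def W(p,P):
        c,s=np.cos(p[3]),np.sin(p[3]); P=np.array(P)/1000.
        return np.c_[c*P[:,0]-s*P[:,1]+p[0],s*P[:,0]+c*P[:,1]+p[1],P[:,2]+p[2]]
    def res(p):
        r=[]
        for n,D in(("top",T),("side",S)):
            if D:
                P,uv=zip(*D); r.append((proj(n,W(p,P))-np.array(uv)))
        return np.vstack(r)
    f=lambda p:res(p).ravel()
    o=least_squares(f,x0,loss="soft_l1"); return o.x,res(o.x)
E
python3 - <<'E'
from fit import *
T=[((-115,145,48),(298.75,260.5)),((-115,-145,48),(384,247.5)),((115,145,58),(288.5,192)),((115,-145,58),(372.5,180))]
S=[((-115,145,48),(330,203.3)),((-115,145,0),(330.5,215.3)),((115,145,0),(252.5,218.3)),((-115,-145,48),(313,160)),((115,-145,58),(248.8,160.5))]
for t,s in((T,S),(T,[]),):
    p,r=fit(t,s,[.55,-.19,.006,.1]); print("chassis",p); print(r)
T=[((65,56,5.6),(203.6,216.6)),((65,-56,5.6),(235,214.4)),((-65,56,4),(205,254.4)),((-65,-56,4),(238.2,252.4))]
S=[((65,56,5.6),(272.6,291.4)),((65,-56,5.6),(272.6,260.4))]
p,r=fit(T,S,[.5,.19,.006,0.]);print("board",p);print(r)
T=[((0,0,0),(0,0))]
# networks traces
for n in("top","side"):
    arm.get_image(n)
    for q in("board","chassis","heatsink"):
        d=arm.trace(n,q)[0]; m=d["region"].astype(np.uint8)
        c=cv2.minAreaRect(cv2.findNonZero(m)); print(n,q,d["box"],round(d["confidence"],2),c,np.argwhere(m).mean(0)[::-1])
        np.save(f"m_{n}_{q}.npy",m)
E
```

```text
chassis [ 0.555  -0.2033  0.0026  0.1602]
[[-0.044  -0.1314]
 [ 0.3258 -0.0149]
 [-0.1636  0.1819]
 [ 0.2362  0.0952]
 [ 0.7947 -0.0975]
 [-1.3671  1.3255]
 [ 0.1521  1.1669]
 [ 0.1155 -0.6536]
 [-0.2655 -2.2485]]
chassis [ 0.5554 -0.2034  0.0005  0.16  ]
[[-0.0808 -0.2359]
 [ 0.1543 -0.0818]
 [-0.1707  0.1865]
 [ 0.0978  0.1343]]
board [0.505  0.1879 0.0019 0.0788]
[[-0.2171 -0.1037]
 [ 0.7959  0.0413]
 [ 0.0371 -0.1655]
 [-0.3691 -0.3376]
 [ 0.4319  0.6738]
 [-0.0371 -0.6466]]
top board [202.0, 214.2, 36.9, 36.9] 0.63 ((220.08840942382812, 233.67955017089844), (36.79118347167969, 32.79671096801758), 86.98721313476562) [220.0806 233.6767]
top chassis [288.8, 177.4, 94.3, 84.3] 0.65 ((335.0606994628906, 218.14450073242188), (72.9874496459961, 88.26919555664062), 81.25383758544922) [334.9971 218.5677]
top heatsink [204.5, 212.2, 31.5, 43.7] 0.95 ((220.34010314941406, 233.2614288330078), (37.76093673706055, 33.69985580444336), 85.91438293457031) [220.2476 233.4188]
side board [271.5, 258.7, 57.2, 38.2] 0.63 ((300.0, 276.5), (35.0, 56.0), 90.0) [298.4604 277.1988]
side chassis [242.9, 162.0, 85.9, 52.9] 0.91 ((285.98284912109375, 188.40048217773438), (56.89106750488281, 85.16523742675781), 88.36341857910156) [284.9767 188.9307]
side heatsink [271.3, 258.2, 56.7, 35.6] 0.6 ((299.5, 275.5), (57.0, 35.0), 0.0) [298.2721 276.6857]
```

```bash
python3 - <<'E'
from h import *
for h in(0.003,0.009):
    z=.02+h
    g=[onz("top",p,z+.009)[:2] for p in((296,210.75),(302.25,251.5),(336,205.75),(342.5,246.5))]
    a=(g[0]+g[2])/2;b=(g[1]+g[3])/2;d=a-b
    print(h,*g,"mid",a,b,"len",np.linalg.norm(d),"wid",np.linalg.norm(g[0]-g[2]),np.linalg.norm(g[1]-g[3]),"yaw",np.arctan2(d[1],d[0]))
    lip=onz("top",(322.5,246.75),z+.01)[:2];nose=onz("top",(317.25,212.5),z+.007)[:2]
    print("lip",lip,"nose",nose,np.linalg.norm(lip-nose),"ctr",lip+(nose-lip)*61/121.5)
# bigger clean crops
im=cv2.imread("pics/top0.png")
c=cv2.resize(im[198:256,291:348],None,fx=10,fy=10,interpolation=cv2.INTER_LANCZOS4)
s=cv2.imread("pics/side0.png")[175:212,255:325]; s=cv2.resize(s,None,fx=8,fy=8,interpolation=cv2.INTER_LANCZOS4)
cv2.imwrite("pics/c3.png",c)
E
```

```text
0.003 [ 0.5868 -0.07  ] [ 0.4484 -0.0918] [ 0.6061 -0.2073] [ 0.467  -0.2281] mid [ 0.5965 -0.1386] [ 0.4577 -0.1599] len 0.14038528319910276 wid 0.1386630019025323 0.13759018127238837 yaw 0.1525859441228772
lip [ 0.4652 -0.1601] nose [ 0.5821 -0.143 ] 0.11812028080374111 ctr [ 0.5239 -0.1515]
0.009 [ 0.5859 -0.0695] [ 0.4482 -0.0913] [ 0.6052 -0.2062] [ 0.4667 -0.227 ] mid [ 0.5956 -0.1379] [ 0.4574 -0.1591] len 0.13974251701860987 wid 0.1380281213361544 0.13696021270820238 yaw 0.15258594412287693
lip [ 0.4649 -0.1593] nose [ 0.5813 -0.1422] 0.11758065353253738 ctr [ 0.5233 -0.1507]
```

View pics/c3.png

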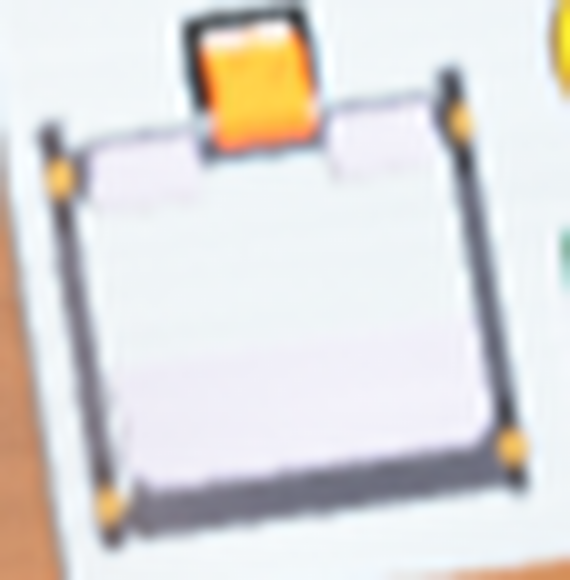

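```bash
python3 - <<'E'
from fit import *
q=lambda a,b:(291+a/10-.45,198+b/10-.45)
for h in(.022,.026,.032):
  P=[((-52.5,0,13),q(310,463)),((-8.5,0,0),q(300,360)),((44,0,0),q(263,180)),((66.5,0,0),q(257,122)),((60.5,0,7),q(265,150))]
  for l,uv in P:
    w=onz("top",uv,h+l[2]/1000)
    c,s=np.cos(.157),np.sin(.157)
    print(h,l[0],w[:2],"origin est",w[0]-c*l[0]/1e3,w[1]-s*l[0]/1e3)
  for uv in (q(60,130),q(452,80),q(115,530),q(520,480)):pass
  a=(onz("top",q(50,130),h+.008)+onz("top",q(450,75),h+.008))/2; b=(onz("top",q(112,540),h+.008)+onz("top",q(520,485),h+.008))/2
  print("mid",a,b,"yaw",np.arctan2((a-b)[1],(a-b)[0]), "len",np.linalg.norm(a-b))
E
```

```text
0.022 -52.5 [ 0.4748 -0.1567] origin est 0.5266917891194431 -0.14846373528567683
0.022 -8.5 [ 0.5107 -0.1551] origin est 0.5190744127818911 -0.1538113921897919
0.022 44 [ 0.5726 -0.1426] origin est 0.529105066090101 -0.14945830452453435
0.022 66.5 [ 0.5927 -0.1405] origin est 0.5270154915198485 -0.15094250872449141
0.022 60.5 [ 0.582  -0.1424] origin est 0.5222820394120301 -0.1518769800535218
mid [ 0.5983 -0.1373  0.03  ] [ 0.4584 -0.1595  0.03  ] yaw 0.1571412680621514 len 0.14158291206704152
0.026 -52.5 [ 0.4746 -0.1561] origin est 0.5264709486704011 -0.14791926466943445
0.026 -8.5 [ 0.5104 -0.1546] origin est 0.5187471729127363 -0.15327692281000732
0.026 44 [ 0.572  -0.1421] origin est 0.5285903597190883 -0.14896188819088527
0.026 66.5 [ 0.5921 -0.1401] origin est 0.5264397946599111 -0.150452253334619
0.026 60.5 [ 0.5815 -0.1419] origin est 0.521735737509104 -0.1513784089846297
mid [ 0.5977 -0.1368  0.034 ] [ 0.4583 -0.1589  0.034 ] yaw 0.1571412680621515 len 0.14115140421372818
0.032 -52.5 [ 0.4743 -0.1553] origin est 0.5261396879968382 -0.1471025587450708
0.032 -8.5 [ 0.5099 -0.1538] origin est 0.5182563131090041 -0.15247521874033046
0.032 44 [ 0.5713 -0.1413] origin est 0.5278183001625694 -0.1482172636904117
0.032 66.5 [ 0.5913 -0.1393] origin est 0.525576249370005 -0.14971687024981042
0.032 60.5 [ 0.5807 -0.1412] origin est 0.5209162846547148 -0.15063055238129158
mid [ 0.5968 -0.1361  0.04  ] [ 0.458  -0.1581  0.04  ] yaw 0.15714126806215142 len 0.14050414243375822
```

```bash
cat >> h.py <<'E'
R0=np.array([[0,1,0],[1,0,0],[0,0,-1.]])
def tool(yaw,tilt): return R.from_euler("z",yaw)*R.from_euler("y",-np.radians(tilt))*R.from_matrix(R0)
def go(pos,rot,cp=None,cr=None):
    s=arm.observe(); p=s["position"] if cp is None else cp; r=R.from_rotvec(s["ee_rot"]) if cr is None else cr
    print("t",s["clock"],"pos",s["position"],"F",s["force"],"M",s["ft_torque"],"w",round(s["width"],3))
    print("SHIFT mm",np.round(r.inv().apply(np.array(pos)-p)*1e3,2),"TURN",np.round((r.inv()*rot).as_rotvec(),4))
E
python3 -c "
from h import *
go([.507,.188,.14],tool(.075,0))"
```

```text
t 1.25 pos [0.2479 0.5737 0.2267] F [-0.0911  0.259  -0.797 ] M [ 0.0402 -0.0122  0.0095] w 0.999
SHIFT mm [-251.34  390.85   86.74] TURN [ 0.     -0.     -0.4828]
```

Emit:
jog_arm(
  commands=[
    {"translation": [-251, 391, 87], "turn": [0, 0, -0.483]},
    {"translation": [-251, 391, 87], "turn": [0, 0, -0.483]},
    {"translation": [-251, 391, 87], "turn": [0, 0, -0.483]},
    {"translation": [-251, 391, 87], "turn": [0, 0, -0.483]},
    {"translation": [-251, 391, 87], "turn": [0, 0, -0.483]},
    {"translation": [-251, 391, 87], "turn": [0, 0, -0.483]},
    {"translation": [-251, 391, 87], "turn": [0, 0, -0.483]},
    {"translation": [-251, 391, 87], "turn": [0, 0, -0.483]},
    {"translation": [-251, 391, 87], "turn": [0, 0, -0.483]},
    {"translation": [-251, 391, 87], "turn": [0, 0, -0.483]},
    {"translation": [-251, 391, 87], "turn": [0, 0, -0.483]},
    {"translation": [-251, 391, 87], "turn": [0, 0, -0.483]},
  ],
  claw=-0.2,
)

```text
clock: 2.25
position: [0.5102, 0.1814, 0.139]
ee_rot: [2.142, 2.294, -0.003]
force: [0.1, -0.8, 0.3]
width: 0.599
```

Emit:
jog_arm(
  commands=[
    {"translation": [0, 0, 0], "turn": [0, 0, 0]},
    {"translation": [0, 0, 0], "turn": [0, 0, 0]},
    {"translation": [0, 0, 0], "turn": [0, 0, 0]},
  ],
)

```text
clock: 2.5
position: [0.5067, 0.1896, 0.1399]
ee_rot: [-2.134, -2.304, -0.001]
force: [-0.9, 0.8, -0.7]
width: 0.603
```

```bash
python3 - <<'E'
from h import *
go([.507,.188,.05],tool(.075,0))
for n in("top","side"): cv2.imwrite(f"pics/{n}1.png",arm.get_image(n))
a=cv2.imread("pics/top1.png")[188:270,185:260]; b=cv2.imread("pics/side1.png")[200:310,245:345]
cv2.imwrite("pics/c4.png",np.hstack([cv2.resize(a,(375,410)),cv2.resize(b,(400,440))[:410]]))
E
```

```text
t 2.5 pos [0.5067 0.1896 0.1399] F [-0.8729  0.7748 -0.7006] M [ 0.0451 -0.0099 -0.0127] w 0.603
SHIFT mm [-1.68  0.14 89.89] TURN [-0.0001 -0.0009  0.0014]
```

View pics/c4.png

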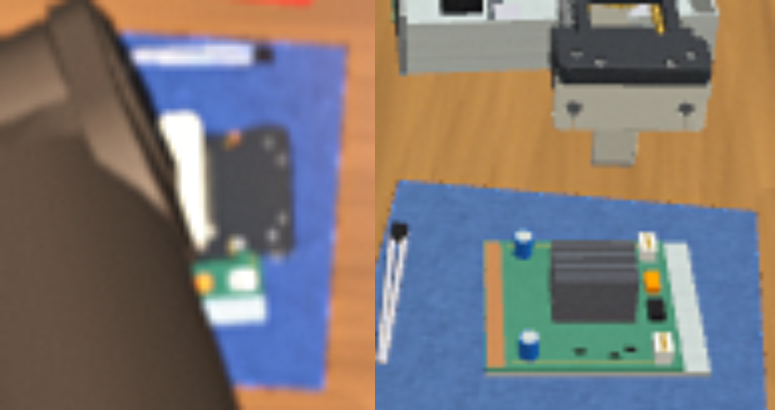

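```bash
python3 - <<'E'
from h import *
print(proj("side",[[.5067,.1896+.025,.1399],[.507,.188,.0436],[.507,.188,.0266],[.515,.188,.0436]]),"top",proj("top",[[.507,.188,.0436]]))
E
```

```text
[[302.1685 238.9893]
 [299.5689 264.0591]
 [299.1552 269.3855]
 [296.2016 263.8573]] top [[219.1594 232.7246]]
```

Emit:
jog_arm(
  commands=[
    {"translation": [-1.5, 2.5, 42], "turn": [0, 0, 0]},
    {"translation": [-1.5, 2.5, 84], "turn": [0, 0, 0]},
    {"translation": [-1.5, 2.5, 84], "turn": [0, 0, 0]},
    {"translation": [-1.5, 2.5, 84], "turn": [0, 0, 0]},
  ],
)

```text
clock: 2.93
position: [0.5077, 0.1874, 0.0547]
ee_rot: [-2.133, -2.304, 0.007]
force: [-0.1, 0.2, 1.0]
width: 0.597
```

```bash
python3 - <<'E'
from h import *
go([.509,.188,.015],tool(.075,0))
cv2.imwrite(f"pics/side2.png",arm.get_image("side"))
b=cv2.imread("pics/side2.png")[225:300,260:340]
cv2.imwrite("pics/c5.png",cv2.resize(b,(640,600),interpolation=cv2.INTER_CUBIC))
E
```

```text
t 2.9333 pos [0.5077 0.1874 0.0547] F [-0.0588  0.1891  1.0447] M [-0.0055  0.0123  0.0118] w 0.597
SHIFT mm [ 0.61  1.5  39.65] TURN [-0.0047  0.0014  0.0021]
```

View pics/c5.png

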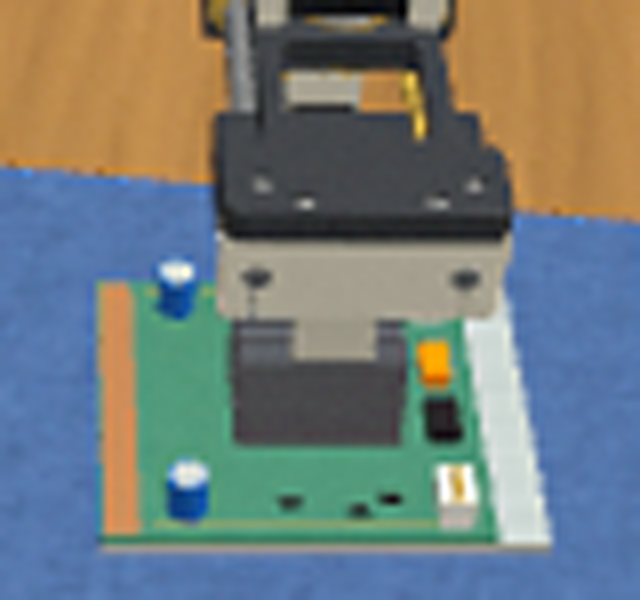

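Emit:
jog_arm(
  commands=[
    {"translation": [0.5, 5, 10], "turn": [0, 0, 0]},
    {"translation": [0.5, 5, 38], "turn": [0, 0, 0]},
    {"translation": [0.5, 5, 38], "turn": [0, 0, 0]},
    {"translation": [0.5, 5, 38], "turn": [0, 0, 0]},
  ],
)

```text
clock: 3.32
position: [0.5149, 0.188, 0.0183]
ee_rot: [-2.136, -2.303, 0.001]
force: [0.9, -0.2, 0.4]
width: 0.601
```

Emit:
jog_arm(
  commands=[
    {"translation": [0, 0, 0], "turn": [0, 0, 0]},
    {"translation": [0, 0, 0], "turn": [0, 0, 0]},
    {"translation": [0, 0, 0], "turn": [0, 0, 0]},
    {"translation": [0, 0, 0], "turn": [0, 0, 0]},
    {"translation": [0, 0, 0], "turn": [0, 0, 0]},
  ],
  claw=1,
  grip_force=25,
)

```text
clock: 3.73
position: [0.5156, 0.1883, 0.0189]
ee_rot: [2.136, 2.303, 0.003]
force: [-0.0, -0.2, 8.0]
width: 0.387
```

```bash
python3 - <<'E'
from h import *
s=arm.observe();print(s["joints"],s["ee_rot"],s["ft_torque"])
go([.513,.188,.100],tool(.075,0))
E
```

```text
[-0.468   0.5721  0.0283  1.9652 -0.0273  0.6027  1.2244] [2.1359 2.303  0.0031] [0.0885 0.2302 0.067 ]
t 3.7333 pos [0.5156 0.1883 0.0189] F [-0.0418 -0.2163  7.9751] M [0.0885 0.2302 0.067 ] w 0.387
SHIFT mm [ -0.07  -2.43 -81.09] TURN [ 0.0018 -0.0009  0.0003]
```

Emit:
jog_arm(
  commands=[
    {"translation": [0, 0, -4], "turn": [0, 0, 0]},
    {"translation": [0, 0, -20], "turn": [0, 0, 0]},
    {"translation": [0, 0, -60], "turn": [0, 0, 0]},
    {"translation": [0, 0, -100], "turn": [0, 0, 0]},
    {"translation": [0, 0, -130], "turn": [0, 0, 0]},
    {"translation": [0, 0, -130], "turn": [0, 0, 0]},
    {"translation": [0, 0, -130], "turn": [0, 0, 0]},
    {"translation": [0, 0, -130], "turn": [0, 0, 0]},
  ],
  grip_force=40,
)

```text
clock: 4.4
position: [0.514, 0.1874, 0.147]
ee_rot: [-2.136, -2.303, 0.002]
force: [-0.2, -0.5, -3.5]
width: 0.39
```

```bash
python3 - <<'E'
from h import *
go([.513,.188,.150],tool(.075,0))
print(proj("side",[[.5126,.188,.1436],[.5126+.065,.188+.056+.005,.145]]))
cv2.imwrite(f"pics/side3.png",arm.get_image("side"))
b=cv2.imread("pics/side3.png")[165:255,255:351]
cv2.imwrite("pics/c6.png",cv2.resize(b,(640,600),interpolation=cv2.INTER_CUBIC))
E
```

```text
t 4.4 pos [0.514  0.1874 0.147 ] F [-0.1733 -0.5461 -3.5176] M [ 0.0217 -0.0293  0.0644] w 0.39
SHIFT mm [ 0.65 -0.94 -2.99] TURN [-0.0013  0.0004  0.    ]
[[299.6763 230.1767]
 [268.4909 245.2337]]
```

View pics/c6.png

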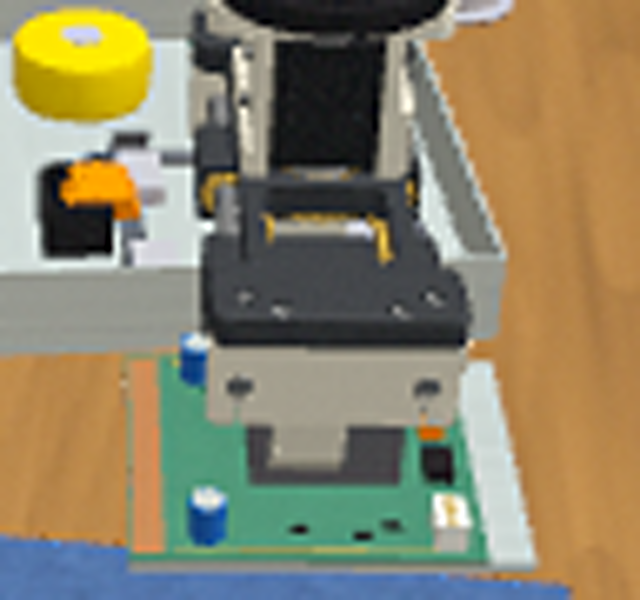

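```bash
python3 - <<'E'
from h import *
go([.5515,-.1471,.15],tool(.158,15))
E
```

```text
t 4.45 pos [0.5136 0.1873 0.1464] F [-0.682   0.2321 -2.3152] M [ 0.0081  0.0175 -0.0197] w 0.391
SHIFT mm [-336.27   12.67   -3.36] TURN [-0.2642  0.0117 -0.0823]
```

Emit:
jog_arm(
  commands=[
    {"translation": [-30, 1, -1], "turn": [-0.02, 0, -0.01]},
    {"translation": [-65, 2.5, -1], "turn": [-0.05, 0.002, -0.016]},
    {"translation": [-100, 4, -1], "turn": [-0.08, 0.004, -0.025]},
    {"translation": [-135, 5, -1], "turn": [-0.11, 0.005, -0.033]},
    {"translation": [-170, 6, -2], "turn": [-0.14, 0.006, -0.042]},
    {"translation": [-205, 8, -2], "turn": [-0.17, 0.007, -0.05]},
    {"translation": [-240, 9, -3], "turn": [-0.2, 0.009, -0.06]},
    {"translation": [-275, 10, -3], "turn": [-0.23, 0.01, -0.07]},
    {"translation": [-310, 12, -3], "turn": [-0.25, 0.011, -0.077]},
    {"translation": [-330, 12.5, -3], "turn": [-0.264, 0.012, -0.082]},
    {"translation": [-336, 12.5, -3], "turn": [-0.264, 0.012, -0.082]},
    {"translation": [-336, 12.5, -3], "turn": [-0.264, 0.012, -0.082]},
  ],
)

```text
clock: 5.45
position: [0.5509, -0.1487, 0.1489]
ee_rot: [1.926, 2.246, 0.296]
force: [0.4, 0.3, -3.3]
width: 0.39
```

Emit:
jog_arm(
  commands=[
    {"translation": [0, 0, 0], "turn": [0, 0, 0]},
    {"translation": [0, 0, 0], "turn": [0, 0, 0]},
    {"translation": [0, 0, 0], "turn": [0, 0, 0]},
  ],
)

```text
clock: 5.7
position: [0.5524, -0.1442, 0.1502]
ee_rot: [1.917, 2.252, 0.3]
force: [-0.4, -0.3, -2.2]
width: 0.389
```

```bash
python3 - <<'E'
from h import *
go([.5515,-.1471,.09],tool(.158,15))
for n in("top","side"): cv2.imwrite(f"pics/{n}4.png",arm.get_image(n))
b=cv2.imread("pics/side4.png")[130:230,235:345]; a=cv2.imread("pics/top4.png")[170:270,275:385]
cv2.imwrite("pics/c7.png",np.hstack([cv2.resize(x,(400,364),interpolation=cv2.INTER_CUBIC) for x in(a,b)]))
E
```

```text
t 5.7 pos [ 0.5524 -0.1442  0.1502] F [-0.4255 -0.3118 -2.2309] M [-0.016   0.4416 -0.0245] w 0.389
SHIFT mm [ -2.84 -17.02  57.79] TURN [ 0.0015 -0.0026  0.002 ]
```

View pics/c7.png

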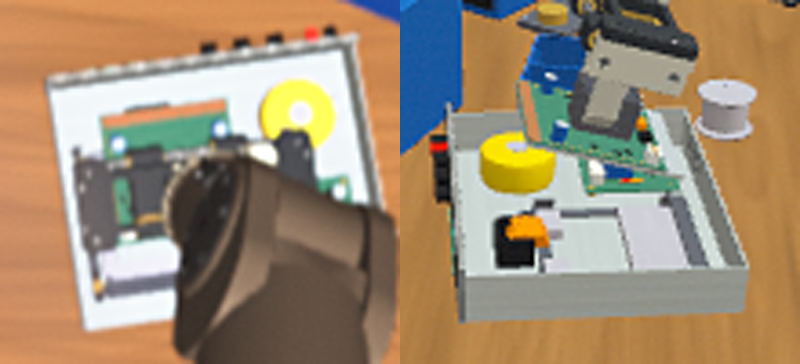

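```bash
python3 - <<'E'
from h import *
s=arm.observe();r=R.from_rotvec(s["ee_rot"])
def bw(P): # board mm -> tool(x=by,y=bx,z=-bz) 
    P=np.atleast_2d(P)/1e3-[.005,0,.0149]; return s["position"]+r.apply(np.c_[P[:,1],P[:,0],-P[:,2]])
C=[(65,56,5.6),(65,-56,5.6)]
print(bw(C)); print("top pred",proj("top",bw(C)),"seen",np.array([(102,117),(228,99)])/3.636+[275,170]-.4)
C=[(65,56,5.6),(65,-56,5.6),(-65,56,4)]
print("side pred",proj("side",bw(C)),"seen",np.array([(528,143),(518,85),(680,178)])/3.636+[235-110,130]-.4)
uv=proj("top",[[.6,-.14,.16],[.61,-.14,.16],[.6,-.13,.16]]);print(uv)
E
```

```text
[[ 0.6032 -0.0798  0.1574]
 [ 0.6211 -0.1903  0.1572]]
top pred [[302.0266 199.9593]
 [337.4763 194.8548]] seen [[302.6528 201.7782]
 [337.3063 196.8277]]
side pred [[268.5707 167.4278]
 [265.5486 150.5081]
 [311.5947 177.3446]] seen [[269.8145 168.9289]
 [267.0642 152.9773]
 [311.6187 178.5549]]
[[321.5058 201.1497]
 [321.4942 197.968 ]
 [318.2858 201.1004]]
```

```bash
python3 - <<'E'
from h import *
go([.553,-.1461,.075],tool(.158,15))
print("down 10mm:",tool(.158,15).inv().apply([0,0,-10]),"mount -x 10:",tool(.158,15).inv().apply(R.from_euler("z",.158).apply([-10,0,0])))
E
```

```text
t 5.8 pos [ 0.5526 -0.1447  0.1506] F [-0.9187 -0.0396 -2.4913] M [-0.0427  0.468  -0.0602] w 0.391
SHIFT mm [ -1.59 -19.56  73.02] TURN [ 0.0021 -0.002   0.0017]
down 10mm: [ 0.     -2.5882  9.6593] mount -x 10: [-0.     -9.6593 -2.5882]
```

Emit:
jog_arm(
  commands=[
    {"translation": [-0.5, -6, 24], "turn": [0, 0, 0]},
    {"translation": [-1, -13, 50], "turn": [0, 0, 0]},
    {"translation": [-1.5, -18, 67], "turn": [0, 0, 0]},
    {"translation": [-1.5, -19.5, 73], "turn": [0, 0, 0]},
    {"translation": [-1.5, -19.5, 73], "turn": [0, 0, 0]},
    {"translation": [-1.5, -19.5, 73], "turn": [0, 0, 0]},
    {"translation": [-1.5, -19.5, 73], "turn": [0, 0, 0]},
  ],
)

```text
clock: 6.38
position: [0.554, -0.1476, 0.0765]
ee_rot: [1.917, 2.247, 0.301]
force: [0.2, -0.3, -2.4]
width: 0.391
```

Emit:
jog_arm(
  commands=[
    {"translation": [0, -0.5, 1.9], "turn": [0, 0, 0]},
    {"translation": [0, -1, 3.9], "turn": [0, 0, 0]},
    {"translation": [0, -1.5, 5.8], "turn": [0, 0, 0]},
    {"translation": [0, -2, 7.7], "turn": [0, 0, 0]},
    {"translation": [0, -2, 7.7], "turn": [0, 0, 0]},
    {"translation": [0, -2, 7.7], "turn": [0, 0, 0]},
  ],
)

```text
clock: 6.88
position: [0.5529, -0.1476, 0.0671]
ee_rot: [1.92, 2.248, 0.3]
force: [-0.8, -0.4, -2.6]
width: 0.389
```

```bash
python3 - <<'E'
from h import *
go([.553,-.1461,.065],tool(.158,15))
E
```

```text
t 6.8833 pos [ 0.5529 -0.1476  0.0671] F [-0.8334 -0.4155 -2.5867] M [-0.0217  0.4932 -0.0521] w 0.389
SHIFT mm [ 1.51 -0.24  2.1 ] TURN [ 0.0022 -0.0011 -0.0007]
```

Emit:
jog_arm(
  commands=[
    {"translation": [0.6, -0.3, 1], "turn": [0.002, 0, 0]},
    {"translation": [1.2, -0.6, 2], "turn": [0.002, 0, 0]},
    {"translation": [1.2, -0.8, 3], "turn": [0.002, 0, 0]},
    {"translation": [1.2, -0.8, 3], "turn": [0.002, 0, 0]},
    {"translation": [1.2, -0.8, 3], "turn": [0.002, 0, 0]},
  ],
)

```text
clock: 7.3
position: [0.5528, -0.1465, 0.064]
ee_rot: [1.92, 2.249, 0.298]
force: [0.1, 0.1, -2.9]
width: 0.388
```

Emit:
jog_arm(
  commands=[
    {"translation": [0, -0.3, 1], "turn": [0, 0, 0]},
    {"translation": [0, -0.5, 2], "turn": [0, 0, 0]},
    {"translation": [0, -0.5, 2], "turn": [0, 0, 0]},
    {"translation": [0, -0.5, 2], "turn": [0, 0, 0]},
  ],
)

```text
clock: 7.63
position: [0.5528, -0.1464, 0.062]
ee_rot: [1.92, 2.25, 0.298]
force: [0.2, -0.4, -2.9]
width: 0.39
```

Emit:
jog_arm(
  commands=[
    {"translation": [0, -0.3, 1], "turn": [0, 0, 0]},
    {"translation": [0, -0.5, 2], "turn": [0, 0, 0]},
    {"translation": [0, -0.5, 2], "turn": [0, 0, 0]},
    {"translation": [0, -0.5, 2], "turn": [0, 0, 0]},
  ],
)

```text
clock: 7.97
position: [0.5529, -0.1464, 0.0599]
ee_rot: [1.92, 2.25, 0.298]
force: [-0.3, -1.1, -2.4]
width: 0.386
```

Emit:
jog_arm(
  commands=[
    {"translation": [0, -0.3, 1], "turn": [0, 0, 0]},
    {"translation": [0, -0.5, 2], "turn": [0, 0, 0]},
    {"translation": [0, -0.5, 2], "turn": [0, 0, 0]},
    {"translation": [0, -0.5, 2], "turn": [0, 0, 0]},
  ],
)

```text
clock: 8.3
position: [0.5529, -0.1464, 0.0579]
ee_rot: [1.92, 2.249, 0.298]
force: [-0.6, 0.3, -2.8]
width: 0.393
```

Emit:
jog_arm(
  commands=[
    {"translation": [0, -0.3, 1], "turn": [0, 0, 0]},
    {"translation": [0, -0.5, 2], "turn": [0, 0, 0]},
    {"translation": [0, -0.5, 2], "turn": [0, 0, 0]},
    {"translation": [0, -0.5, 2], "turn": [0, 0, 0]},
  ],
)

```text
clock: 8.63
position: [0.5539, -0.1464, 0.0564]
ee_rot: [1.919, 2.249, 0.299]
force: [1.8, 1.9, 4.8]
width: 0.389
```

```bash
python3 - <<'E'
from h import *
s=arm.observe();print(s["position"],s["force"],s["ft_torque"])
E
```

```text
[ 0.5539 -0.1464  0.0564] [1.7537 1.9471 4.7676] [0.2529 0.1096 0.0921]
```

Emit:
jog_arm(
  commands=[
    {"translation": [0, 0.4, -1.5], "turn": [0, 0, 0]},
    {"translation": [0, -2.5, -2.3], "turn": [0, 0, 0]},
    {"translation": [0, -5.4, -3.1], "turn": [0, 0, 0]},
    {"translation": [0, -8.3, -3.8], "turn": [0, 0, 0]},
    {"translation": [0, -11.2, -4.6], "turn": [0, 0, 0]},
    {"translation": [0, -11.2, -4.6], "turn": [0, 0, 0]},
    {"translation": [0, -11.2, -4.6], "turn": [0, 0, 0]},
  ],
)

```text
clock: 9.22
position: [0.5407, -0.1485, 0.0573]
ee_rot: [1.921, 2.249, 0.297]
force: [0.2, 0.5, -2.9]
width: 0.386
```

```bash
python3 - <<'E'
from h import *
s=arm.observe();print(s["position"],s["force"],s["ft_torque"],s["width"])
go([.553-.012*.9875,-.1464-.012*.157,.0573],tool(.158,15))
E
```

```text
[ 0.5407 -0.1485  0.0573] [ 0.249   0.5177 -2.8724] [ 0.0177  0.4449 -0.0155] 0.38602242641440543
t 9.2167 pos [ 0.5407 -0.1485  0.0573] F [ 0.249   0.5177 -2.8724] M [ 0.0177  0.4449 -0.0155] w 0.386
SHIFT mm [0.1  0.42 0.11] TURN [ 0.0001 -0.001  -0.001 ]
```

Emit:
jog_arm(
  commands=[
    {"translation": [0, -1.9, -0.5], "turn": [0, 0, 0]},
    {"translation": [0, -3.9, -1], "turn": [0, 0, 0]},
    {"translation": [0, -5.8, -1.5], "turn": [0, 0, 0]},
    {"translation": [0, -5.8, -1.5], "turn": [0, 0, 0]},
    {"translation": [0, -5.8, -1.5], "turn": [0, 0, 0]},
  ],
)

```text
clock: 9.63
position: [0.5351, -0.1493, 0.0573]
ee_rot: [1.92, 2.249, 0.298]
force: [0.4, 0.3, -2.7]
width: 0.391
```

Emit:
jog_arm(
  commands=[
    {"translation": [0, -1, -0.3], "turn": [0, 0, 0]},
    {"translation": [0, -1.9, -0.5], "turn": [0, 0, 0]},
    {"translation": [0, -2.9, -0.8], "turn": [0, 0, 0]},
    {"translation": [0, -2.9, -0.8], "turn": [0, 0, 0]},
  ],
)

```text
clock: 9.97
position: [0.532, -0.1498, 0.0573]
ee_rot: [1.92, 2.25, 0.297]
force: [0.5, 0.2, -3.7]
width: 0.393
```

Emit:
jog_arm(
  commands=[
    {"translation": [0, -1, -0.3], "turn": [0, 0, 0]},
    {"translation": [0, -1.9, -0.5], "turn": [0, 0, 0]},
    {"translation": [0, -1.9, -0.5], "turn": [0, 0, 0]},
    {"translation": [0, -1.9, -0.5], "turn": [0, 0, 0]},
  ],
)

```text
clock: 10.3
position: [0.5303, -0.1501, 0.0574]
ee_rot: [1.92, 2.249, 0.298]
force: [0.4, -0.8, -2.9]
width: 0.389
```

Emit:
jog_arm(
  commands=[
    {"translation": [0, -1, -0.3], "turn": [0, 0, 0]},
    {"translation": [0, -1.9, -0.5], "turn": [0, 0, 0]},
    {"translation": [0, -1.9, -0.5], "turn": [0, 0, 0]},
    {"translation": [0, -1.9, -0.5], "turn": [0, 0, 0]},
  ],
)

```text
clock: 10.63
position: [0.5284, -0.1504, 0.0574]
ee_rot: [1.92, 2.249, 0.298]
force: [2.0, -0.5, -2.6]
width: 0.391
```

Emit:
jog_arm(
  commands=[
    {"translation": [0, -1, -0.3], "turn": [0, 0, 0]},
    {"translation": [0, -1, -0.3], "turn": [0, 0, 0]},
    {"translation": [0, -1, -0.3], "turn": [0, 0, 0]},
  ],
)

```text
clock: 10.88
position: [0.528, -0.1505, 0.0577]
ee_rot: [1.919, 2.249, 0.299]
force: [3.1, 1.3, -2.6]
width: 0.39
```

```bash
python3 - <<'E'
from h import *
s=arm.observe();print(s["position"],s["force"],s["ft_torque"],s["width"])
E
```

```text
[ 0.528  -0.1505  0.0577] [ 3.108   1.2629 -2.6003] [ 0.1204 -0.3049 -0.0999] 0.38998627296413896
```

```bash
cat >> h.py <<'E'
def hk(th,d=.5,up=0,hx=.5283,hy=-.1504,hz=.0568):
    t=np.radians(th); x=70*np.cos(t)-14.9*np.sin(t)-63.76-d; z=70*np.sin(t)+14.9*np.cos(t)-32.5+up
    return [hx+x*.9875e-3,hy+x*.157e-3,hz+z*1e-3]
E
python3 - <<'E'
from h import *
C=np.array([.5275,-.1506,.0574])
for th in(14,12,10): go(hk(th),tool(.158,th),C)
E
```

```text
t 10.8833 pos [ 0.528  -0.1505  0.0577] F [ 3.108   1.2629 -2.6003] M [ 0.1204 -0.3049 -0.0999] w 0.39
SHIFT mm [0.07 0.4  1.88] TURN [ 0.0191 -0.0006 -0.0004]
t 10.8833 pos [ 0.528  -0.1505  0.0577] F [ 3.108   1.2629 -2.6003] M [ 0.1204 -0.3049 -0.0999] w 0.39
SHIFT mm [0.07 0.83 4.34] TURN [ 0.054  -0.0006 -0.0004]
t 10.8833 pos [ 0.528  -0.1505  0.0577] F [ 3.108   1.2629 -2.6003] M [ 0.1204 -0.3049 -0.0999] w 0.39
SHIFT mm [0.07 1.18 6.81] TURN [ 0.0889 -0.0007 -0.0004]
```

Emit:
jog_arm(
  commands=[
    {"translation": [0, 0.4, 1.9], "turn": [0.019, 0, 0]},
    {"translation": [0, 0.6, 3.1], "turn": [0.036, 0, 0]},
    {"translation": [0, 0.8, 4.3], "turn": [0.054, 0, 0]},
    {"translation": [0, 0.8, 4.3], "turn": [0.054, 0, 0]},
    {"translation": [0, 0.8, 4.3], "turn": [0.054, 0, 0]},
  ],
)

```text
clock: 11.3
position: [0.5296, -0.1499, 0.0533]
ee_rot: [1.945, 2.281, 0.239]
force: [2.8, 0.6, -1.9]
width: 0.39
```

```bash
python3 - <<'E'
from h import *
s=arm.observe();print(s["ft_torque"],s["width"]); print(hk(12))
go(hk(12),tool(.158,12))
E
```

```text
[ 0.1891 -0.3537 -0.0713] 0.38997028605623263
[np.float64(0.5293985422599545), np.float64(-0.15022534568626547), np.float64(0.05342821760817686)]
t 11.3 pos [ 0.5296 -0.1499  0.0533] F [ 2.7846  0.5625 -1.9473] M [ 0.1891 -0.3537 -0.0713] w 0.39
SHIFT mm [-0.32 -0.19 -0.21] TURN [-0.0016 -0.001   0.0004]
```

Emit:
jog_arm(
  commands=[
    {"translation": [0, -1, -0.2], "turn": [0, 0, 0]},
    {"translation": [0, -1, -0.2], "turn": [0, 0, 0]},
    {"translation": [0, -1, -0.2], "turn": [0, 0, 0]},
  ],
)

```text
clock: 11.55
position: [0.5292, -0.15, 0.0538]
ee_rot: [1.945, 2.279, 0.241]
force: [6.1, 1.7, -3.5]
width: 0.389
```

```bash
python3 - <<'E'
from h import *
C=np.array(hk(12,1.5)); r=tool(.158,12)
for th in(10,9,8,7,6): go(hk(th,1.0),tool(.158,th),C,r)
E
```

```text
t 11.55 pos [ 0.5292 -0.15    0.0538] F [ 6.1315  1.746  -3.4612] M [ 0.534  -1.2307 -0.1204] w 0.389
SHIFT mm [-0.    0.97  2.56] TURN [0.0349 0.     0.    ]
t 11.55 pos [ 0.5292 -0.15    0.0538] F [ 6.1315  1.746  -3.4612] M [ 0.534  -1.2307 -0.1204] w 0.389
SHIFT mm [-0.    1.17  3.79] TURN [ 0.0524  0.     -0.    ]
t 11.55 pos [ 0.5292 -0.15    0.0538] F [ 6.1315  1.746  -3.4612] M [ 0.534  -1.2307 -0.1204] w 0.389
SHIFT mm [-0.    1.36  5.02] TURN [0.0698 0.     0.    ]
t 11.55 pos [ 0.5292 -0.15    0.0538] F [ 6.1315  1.746  -3.4612] M [ 0.534  -1.2307 -0.1204] w 0.389
SHIFT mm [-0.    1.52  6.26] TURN [ 0.0873 -0.      0.    ]
t 11.55 pos [ 0.5292 -0.15    0.0538] F [ 6.1315  1.746  -3.4612] M [ 0.534  -1.2307 -0.1204] w 0.389
SHIFT mm [-0.    1.66  7.5 ] TURN [0.1047 0.     0.    ]
```

Emit:
jog_arm(
  commands=[
    {"translation": [0, 0.6, 1.3], "turn": [0.0175, 0, 0]},
    {"translation": [0, 1, 2.55], "turn": [0.035, 0, 0]},
    {"translation": [0, 1.2, 3.8], "turn": [0.052, 0, 0]},
    {"translation": [0, 1.4, 5], "turn": [0.07, 0, 0]},
    {"translation": [0, 1.4, 5], "turn": [0.07, 0, 0]},
    {"translation": [0, 1.4, 5], "turn": [0.07, 0, 0]},
  ],
)

```text
clock: 12.05
position: [0.531, -0.1498, 0.0489]
ee_rot: [1.978, 2.319, 0.162]
force: [5.1, 1.5, -1.7]
width: 0.389
```

```bash
python3 - <<'E'
from h import *
s=arm.observe();print(s["ft_torque"],s["width"])
go(hk(8,1),tool(.158,8))
E
```

```text
[ 0.3986 -0.9072 -0.1837] 0.38941029248124426
t 12.05 pos [ 0.531  -0.1498  0.0489] F [ 5.1382  1.46   -1.7325] M [ 0.3986 -0.9072 -0.1837] w 0.389
SHIFT mm [-0.19 -0.31  0.01] TURN [-0.0008 -0.001  -0.    ]
```

Emit:
jog_arm(
  commands=[
    {"translation": [0, 0.1, 0.6], "turn": [0.0087, 0, 0]},
    {"translation": [0, 0.3, 1.2], "turn": [0.0175, 0, 0]},
    {"translation": [0, 0.3, 1.2], "turn": [0.0175, 0, 0]},
  ],
)

```text
clock: 12.3
position: [0.5313, -0.1498, 0.0477]
ee_rot: [1.987, 2.328, 0.142]
force: [3.9, 1.4, -3.3]
width: 0.392
```

Emit:
jog_arm(
  commands=[
    {"translation": [0, 0.1, 0.6], "turn": [0.0087, 0, 0]},
    {"translation": [0, 0.2, 1.2], "turn": [0.0175, 0, 0]},
    {"translation": [0, 0.2, 1.2], "turn": [0.0175, 0, 0]},
  ],
)

```text
clock: 12.55
position: [0.5315, -0.1498, 0.0468]
ee_rot: [1.995, 2.337, 0.122]
force: [2.2, 1.9, 4.3]
width: 0.39
```

```bash
python3 - <<'E'
from h import *
s=arm.observe();print(s["ft_torque"],s["width"])
go(hk(6,1),tool(.158,6))
E
```

```text
[ 0.5305 -0.7226 -0.1243] 0.3898089972059873
t 12.55 pos [ 0.5315 -0.1498  0.0468] F [2.1542 1.9348 4.3315] M [ 0.5305 -0.7226 -0.1243] w 0.39
SHIFT mm [-0.07  0.02  0.36] TURN [-0.0014 -0.0011 -0.0004]
```

Emit:
jog_arm(
  commands=[
    {"translation": [0, 0, 0], "turn": [0, 0, 0]},
    {"translation": [0, 0, 0], "turn": [0, 0, 0]},
    {"translation": [0, 0, 0], "turn": [0, 0, 0]},
    {"translation": [0, 0, 0], "turn": [0, 0, 0]},
  ],
  claw=-0.05,
)

```text
clock: 12.88
position: [0.5304, -0.1501, 0.0462]
ee_rot: [1.996, 2.338, 0.121]
force: [-0.2, -0.6, -0.1]
width: 0.522
```

Emit:
jog_arm(
  commands=[
    {"translation": [0, 0, -10], "turn": [0, 0, 0]},
    {"translation": [0, 0, -30], "turn": [0, 0, 0]},
    {"translation": [0, 0, -60], "turn": [0, 0, 0]},
    {"translation": [0, 0, -80], "turn": [0, 0, 0]},
    {"translation": [0, 0, -80], "turn": [0, 0, 0]},
    {"translation": [0, 0, -80], "turn": [0, 0, 0]},
  ],
)

```text
clock: 13.38
position: [0.5238, -0.1515, 0.1278]
ee_rot: [1.994, 2.335, 0.124]
force: [-1.6, -0.5, -0.8]
width: 0.525
```

```bash
python3 - <<'E'
from h import *
s=arm.observe();print(s["position"],s["force"],s["ft_torque"],s["width"],s["joints"])
for n in("top","side"): cv2.imwrite(f"pics/{n}5.png",arm.get_image(n))
b=cv2.imread("pics/side5.png")[150:230,240:340]
cv2.imwrite("pics/c8.png",cv2.resize(b,(750,600),interpolation=cv2.INTER_CUBIC))
E
```

```text
[ 0.5238 -0.1515  0.1278] [-1.559  -0.4809 -0.8085] [0.0619 0.139  0.0254] 0.5252390114187121 [ 0.1135  0.3644  0.124   1.9798 -0.1296  0.7058  2.0504]
```

View pics/c8.png

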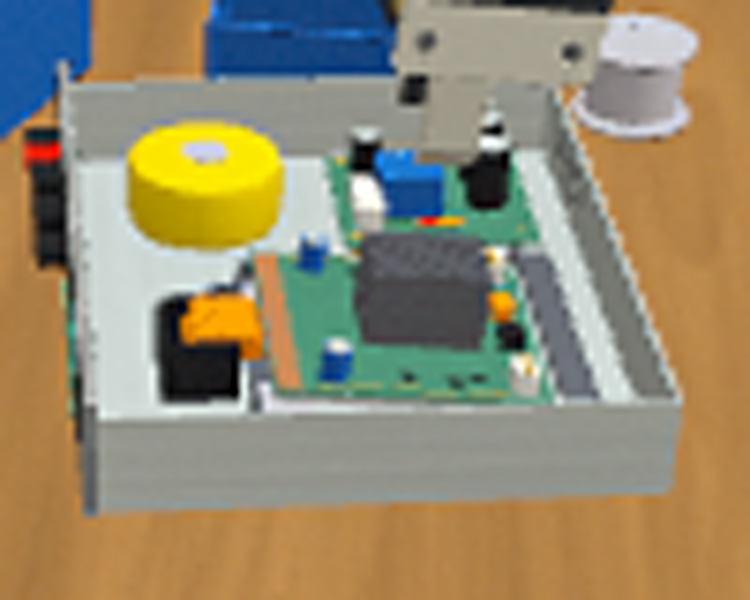

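```bash
python3 - <<'E'
from h import *
go([.5764,-.1428,.058],tool(.158,0))
E
```

```text
t 13.4833 pos [ 0.5228 -0.1511  0.1259] F [ 0.4024 -0.1559  0.5131] M [0.0582 0.1441 0.0512] w 0.524
SHIFT mm [-0.31 47.04 73.09] TURN [ 0.1027 -0.0013 -0.0002]
```

Emit:
jog_arm(
  commands=[
    {"translation": [0, 30, 5], "turn": [0.05, 0, 0]},
    {"translation": [0, 53, 10], "turn": [0.103, 0, 0]},
    {"translation": [0, 53, 15], "turn": [0.103, 0, 0]},
    {"translation": [0, 50, 40], "turn": [0.103, 0, 0]},
    {"translation": [0, 47, 60], "turn": [0.103, 0, 0]},
    {"translation": [0, 47, 73], "turn": [0.103, 0, 0]},
    {"translation": [0, 47, 73], "turn": [0.103, 0, 0]},
    {"translation": [0, 47, 73], "turn": [0.103, 0, 0]},
    {"translation": [0, 47, 73], "turn": [0.103, 0, 0]},
  ],
  claw=1,
)

```text
clock: 14.23
position: [0.5773, -0.1428, 0.059]
ee_rot: [-2.04, -2.389, -0.002]
force: [1.4, -0.0, 1.2]
width: 0.008
```

```bash
python3 - <<'E'
from h import *
go([.5764,-.1428,.047],tool(.158,0))
E
```

```text
t 14.2333 pos [ 0.5773 -0.1428  0.059 ] F [ 1.3777 -0.0234  1.2035] M [ 0.0726  0.0184 -0.0268] w 0.008
SHIFT mm [ 0.16 -0.85 11.97] TURN [ 0.0009 -0.0009 -0.0004]
```

Emit:
jog_arm(
  commands=[
    {"translation": [0, -0.8, 4], "turn": [0, 0, 0]},
    {"translation": [0, -0.8, 8], "turn": [0, 0, 0]},
    {"translation": [0, -0.8, 11], "turn": [0, 0, 0]},
    {"translation": [0, -0.8, 12], "turn": [0, 0, 0]},
    {"translation": [0, -0.8, 12], "turn": [0, 0, 0]},
  ],
)

```text
clock: 14.65
position: [0.5759, -0.1427, 0.0461]
ee_rot: [-2.039, -2.389, -0.001]
force: [0.6, 0.5, -0.0]
width: 0.002
```

Emit:
jog_arm(
  commands=[
    {"translation": [0, 0, 1], "turn": [0, 0, 0]},
    {"translation": [0, 0, 2], "turn": [0, 0, 0]},
    {"translation": [0, 0, 3], "turn": [0, 0, 0]},
    {"translation": [0, 0, 3], "turn": [0, 0, 0]},
  ],
)

```text
clock: 14.98
position: [0.576, -0.1427, 0.0432]
ee_rot: [-2.039, -2.389, -0.001]
force: [0.1, -0.3, 0.1]
width: 0.004
```

Emit:
jog_arm(
  commands=[
    {"translation": [0, 0, 1], "turn": [0, 0, 0]},
    {"translation": [0, 0, 2], "turn": [0, 0, 0]},
    {"translation": [0, 0, 2], "turn": [0, 0, 0]},
  ],
)

```text
clock: 15.23
position: [0.5762, -0.1428, 0.0416]
ee_rot: [-2.039, -2.389, -0.002]
force: [-1.5, 0.4, 4.3]
width: 0.005
```

Emit:
jog_arm(
  commands=[
    {"translation": [0, 0, 1], "turn": [0, 0, 0]},
    {"translation": [0, 0, 2], "turn": [0, 0, 0]},
    {"translation": [0, 0, 2], "turn": [0, 0, 0]},
  ],
)

```text
clock: 15.48
position: [0.5764, -0.1428, 0.0398]
ee_rot: [-2.04, -2.389, -0.002]
force: [-1.4, 0.3, 5.6]
width: 0.007
```

Emit:
jog_arm(
  commands=[
    {"translation": [0, 0, 1], "turn": [0, 0, 0]},
    {"translation": [0, 0, 2], "turn": [0, 0, 0]},
    {"translation": [0, 0, 2], "turn": [0, 0, 0]},
  ],
)

```text
clock: 15.73
position: [0.5761, -0.1428, 0.0374]
ee_rot: [-2.039, -2.389, -0.002]
force: [0.5, -0.1, 0.8]
width: 0.005
```

Emit:
jog_arm(
  commands=[
    {"translation": [0, 0, 1], "turn": [0, 0, 0]},
    {"translation": [0, 0, 2], "turn": [0, 0, 0]},
    {"translation": [0, 0, 2], "turn": [0, 0, 0]},
  ],
)

```text
clock: 15.98
position: [0.576, -0.1427, 0.035]
ee_rot: [-2.039, -2.389, -0.001]
force: [0.5, 0.5, 0.3]
width: 0.007
```

Emit:
jog_arm(
  commands=[
    {"translation": [0, 0, 1], "turn": [0, 0, 0]},
    {"translation": [0, 0, 2], "turn": [0, 0, 0]},
    {"translation": [0, 0, 2], "turn": [0, 0, 0]},
  ],
)

```text
clock: 16.23
position: [0.5761, -0.1427, 0.0332]
ee_rot: [-2.039, -2.389, -0.001]
force: [-0.2, -0.2, 0.5]
width: 0.002
```

Emit:
jog_arm(
  commands=[
    {"translation": [0, 0, 1], "turn": [0, 0, 0]},
    {"translation": [0, 0, 2], "turn": [0, 0, 0]},
    {"translation": [0, 0, 2], "turn": [0, 0, 0]},
  ],
)

```text
clock: 16.48
position: [0.5755, -0.1428, 0.0309]
ee_rot: [-2.039, -2.388, -0.0]
force: [-1.7, 0.2, 0.7]
width: 0.007
```

Emit:
jog_arm(
  commands=[
    {"translation": [0, 0, 1], "turn": [0, 0, 0]},
    {"translation": [0, 0, 1.5], "turn": [0, 0, 0]},
    {"translation": [0, 0, 1.5], "turn": [0, 0, 0]},
  ],
)

```text
clock: 16.73
position: [0.5756, -0.1428, 0.0306]
ee_rot: [-2.039, -2.388, -0.001]
force: [-5.2, 1.6, 13.1]
width: 0.004
```

Emit:
jog_arm(
  commands=[
    {"translation": [0, 0, 0.5], "turn": [0, 0, 0]},
    {"translation": [0, 0, 1], "turn": [0, 0, 0]},
    {"translation": [0, 0, 1], "turn": [0, 0, 0]},
  ],
)

```text
clock: 16.98
position: [0.5756, -0.1429, 0.0305]
ee_rot: [-2.039, -2.388, -0.001]
force: [-8.9, 1.9, 23.7]
width: 0.001
```

Emit:
jog_arm(
  commands=[
    {"translation": [0, 0, -5], "turn": [0, 0, 0]},
    {"translation": [0, 0, -30], "turn": [0, 0, 0]},
    {"translation": [0, 0, -70], "turn": [0, 0, 0]},
    {"translation": [0, 0, -110], "turn": [0, 0, 0]},
    {"translation": [0, -40, -130], "turn": [0, 0, 0]},
    {"translation": [0, -80, -150], "turn": [0, 0, 0]},
    {"translation": [0, -120, -170], "turn": [0, 0, 0]},
    {"translation": [0, -150, -170], "turn": [0, 0, 0]},
    {"translation": [0, -150, -170], "turn": [0, 0, 0]},
    {"translation": [0, -150, -170], "turn": [0, 0, 0]},
  ],
)

```text
clock: 17.82
position: [0.4266, -0.167, 0.1996]
ee_rot: [2.042, 2.387, 0.003]
force: [0.5, 0.2, 1.0]
width: 0.002
```

```bash
python3 - <<'E'
from h import *
s=arm.observe();print(s["clock"],s["position"],s["force"])
for n in("top","side"): cv2.imwrite(f"pics/{n}6.png",arm.get_image(n))
b=cv2.imread("pics/side6.png")[165:215,240:340]; a=cv2.imread("pics/side5.png")[165:215,240:340]
cv2.imwrite("pics/c9.png",np.vstack([cv2.resize(x,(600,300),interpolation=cv2.INTER_CUBIC) for x in(a,b)]))
E
```

```text
17.8167 [ 0.4266 -0.167   0.1996] [0.539  0.2087 1.0202]
```

View pics/c9.png

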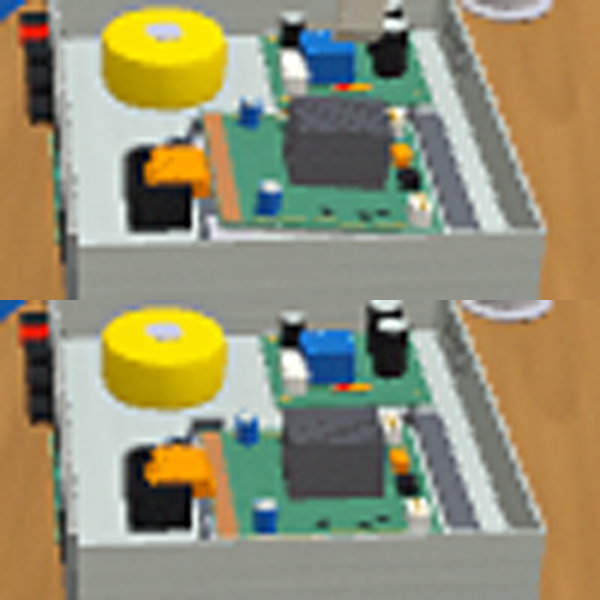

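```bash
python3 -c "
from h import *
print(arm.sign_off())"
```

```text
the job is handed in; nothing more can be done
None
```

I fitted the board and handed the job in at about 18 s; no verdict was reported. I gripped the board by its heatsink and tilted it 15°. I then felt for the rail seat, slid the bare edge under the lip to the back stop, laid the other edge on the catch and let go. Last, I pressed that edge down with the shut fingertips.

**What the last checks showed:**
- **Back stop:** it was felt about where the pictures put it, and a further push (6 N at most) moved the board only about 0.4 mm.
- **Catch:** the press read about 6 N, then fell to almost nothing as the catch gave way. I read the force only between short moves, so its peak is not known.
- **Seating:** the fingertips met firm resistance at z = 30.6 mm, against 29.9 mm worked out for a board lying flat.
- **Final side picture:** with the arm clear, the board lies low and level, the orange nose is over the copper edge and the hook edge is under the dark lip.

**What disagreed or fell short:**
- **Camera readings:** both cameras were off by up to about 6 mm in places. I corrected for that by comparing them with the arm in view and by touch.
- **Press force:** the final press reached 24 N with about 9 N sideways, once the board was already on its seats. That is firmer than it needed.
- **Not viewed:** I took a top picture at the end but did not look at it. I also did not check the other things on the bench beyond what the final side picture shows, though no move went near them.

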